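Clamp a coaxial load in the bench micrometer until the ratchet slips

TASK

Stand the white coaxial load with the red dot on its top in the round nest of the micrometer's pulled-out carriage and slide the carriage fully home so that the load stands under the spindle. Then turn the blue ratchet knob clockwise until it slips on the load, stop once it has slipped about an eighth of a turn, and let go, leaving the load clamped; do not force the spindle down on it by hand, and leave the two plain adapters where they stand.

Things in the scene. Friction and masses are not known exactly. Their poses are not given: they have to be found in the camera images.
- load_centre (a point): centre of the white coaxial load (termination) to be measured: an upright cylinder 20.8 mm in diameter and 31 mm tall, a red dot on its flat top, standing on its wide end; this point is 15.5 mm above its underside, z up. It stands on the bench in one of three places in a row, the two adapters in the others
- load: the same coaxial load; origin at the centre of its underside, z up
- silver_adapter: plain silver-white stepped coaxial adapter, 20 mm wide and 34 mm tall, upright on the bench; origin at the centre of its underside; leave it alone
- gold_adapter: the same adapter in gold; leave it alone
- gauge: fixed bench micrometer: grey base 100 x 215 x 14 mm; a column 42 to 74 mm behind the axis (-y) carries an arm and barrel (up to 103 mm high) with an upright steel spindle (10 mm) that ends in a flat tip. Origin on the bench under the spindle's axis, z up; its +y axis is the way the carriage pulls out. The tip starts 3 to 14 mm above the top of a seated load; how far is not measured
- nest (a point): centre of the floor of the round nest in the aluminium carriage: a recess 24.8 mm in diameter, 3 mm deep, with a chamfered rim; this point is 25 mm above the bench, the carriage's top (48 mm wide) 28 mm
- handle (a point): middle of the yellow upright handle post on the carriage, 16 mm in diameter, from 28 to 68 mm above the bench, 100 mm from the nest's centre on the pull-out side; this point is 48 mm above the bench
- carriage (a joint): how far the carriage is pulled out, m: 0 is home against the stop with the nest under the spindle, about 0.1 is out for loading; it runs along the gauge's y axis with about 2 N of friction
- ratchet (a joint): blue ribbed ratchet knob on the axis on top of the micrometer (22 mm wide, 28 mm tall, its centre 90 mm above the spindle's tip: 148 to 161 mm above the bench at the start, 146 when clamped; silver thimble, 20 mm wide and 26 mm tall, right below it). Value: how far the knob has slipped round on the thimble, rad, 0 at the start, positive clockwise seen from above
- anvil: steel disc that is the floor of the nest (origin at the centre of its top, same point as nest); a load that the spindle clamps is pressed onto it with the same force
- thread (a point): point on the spindle's axis 150 mm above the bench, fixed to the frame. Turned clockwise (0.10 N m) knob, thimble and spindle sink 4.5 mm per rad, so a hand that does not follow loads the spindle; pressed on the load, the knob slips at about 0.16 N m and sinks no more. The thread holds the spindle where it is left
There are look-alikes about, which are no part of the job. Leave any black or orange look-alike of the load alone.

How it is judged:
By the outcome, as a careful person would: the job done as asked, in the order asked, and still so for the second after the job is handed in, with the robot touching nothing.
It also fails if it takes over 72 s, if anything falls off the work surface, if the arm or the gripper's body presses on something with over 40 N, if the wrist force passes 120 N, or if a joint passes its speed limit or range.

ROBOT

A 7-joint arm with a two-finger parallel gripper is mounted at the origin on a cart in front of the work surface, level with it; the furniture and walls round the work are solid. World frame = base frame: x ahead of the robot, y to its left, z up, the work surface at z = 0. Lengths are in m, angles in rad, forces in N, time in s.
With the tool pointing down it reaches from about 0.425 to 0.925 m from the base axis. Payload 6.8 kg.
Tool frame: the origin (TCP) lies at the very end of the fingers, on their centre line; the grasp point (between the pads) lies 19 mm behind it; z points along the fingers, y is the line along which they close (so a half turn about z gives the same grasp; the last joint's range is limited). The gripper opens to 85 mm and grips with 20 to 120 N. Pads are 22 mm wide; open, the fingers measure 114 mm over their backs; the gripper's body (76 mm by 85 mm) begins 54 mm behind the grasp point. The pads swing forward as they close: fully open they stand 13 mm farther back than shut.
Start: joints at [1.037, 0.477, 0.022, 1.555, -0.011, 1.109, -0.083], TCP at [0.279, -0.615, 0.231] pointing down, gripper open.
Joint ranges: [-2.96, 2.96], [-0.34, 2.1], [-1.41, 1.46], [0.24, 2.44], [-1.37, 4.51], [0.17, 1.92], [-2.96, 2.96]. Speed limits (rad/s): [2.39, 2.39, 3.14, 3.14, 3.14, 3.14, 3.14].

INTERFACE

Orientations are given as a unit quaternion [w, x, y, z].
In Python, from station import bot gives the robot as it stands.
- The arm moves only by the tool jog_arm, never from a script. Its argument "motion" is a list of rows, each a list of 7 numbers: the turn, a rotation vector about the tool's x, y, z in rad, then the shift along the tool's x, y, z in mm, then the finger opening in mm, from 0 to 85.4. A call has 1 to 10 rows; each row is the pose to reach, as a shift and turn from the pose commanded when the call began, along the tool's axes at that moment; what a row does not reach only later rows make up. A row lasts 1/8 s, in which the tool goes at most 62.5 mm and 10.7 degrees, less where a joint would pass 70% of its speed; a pose out of reach is approached as far as the arm can. A call with a gripper value outside its range is refused whole. The fingers move at their own pace and stop on an object; "grip_force" is the grip in N (left out, the last holds). Time passes only in rows, so rows that repeat a pose let the fingers close. It gives the time, the measured TCP pose, the force, the opening and the grip force at its end, in the units of the state.
- bot.get_obs(): the state, without advancing time (a new reading comes with each control period).
- bot.read_camera(name): name is "scene" or "side" or "wrist"; returns a dict with "pixels" (400x640x3 uint8, red, green, blue), "camera_matrix" (3x3 intrinsics, pixels), "T" (4x4, takes a point from camera to world coordinates); the wrist camera has in their place "tool_from_camera" (4x4, takes a point from camera to tool coordinates, whose origin is the TCP and whose axes are the flange's). Camera axes: x right, y down, z forward; pixel columns grow to the right and rows downward; lengths in m; the calibration is good to about 2 mm. The wrist camera is an equidistant fisheye: a pixel r from the principal point sees the ray r / f radians off the axis. A picture is of the moment at which its call begins: read the wrist's pose just before it. There is no depth.
- bot.hand_in(): hands the job in; it is judged then, once.
Trained networks look in a picture, given as the dict that the camera call returned (one of the last four; its "shot" number tells which), for a name from the list of things; names that differ only in an ending like _2 or _b are one class to them, and where a whole thing is asked for, a point or a joint stands for the part that bears it (a point fixed in the world has none). Each returns a list of dicts, best first, with "score" (0 to 1); they miss things now and then, are a little off and sometimes report something else, mostly with a low value. They report only what shows in the picture. A call takes as long as a camera call. They do not tell look-alikes from the thing itself.
- bot.spot_in(thing, picture): "xy" ([column, row] in pixels, amid what is visible of it).
- bot.tip_of(thing, picture): "xy" ([column, row] in pixels: a listed point, or the origin of a listed thing).
The state is a dict: "t": time; "q": joint angles; "joint_vel": joint speeds; "joint_torque": joint torques, N m; "eef_pos": TCP position; "tool_rot": TCP orientation; "contact_force": force on the tool from outside, world axes, zero at the start; "torque": the same for the moment, N m; "gripper_width": opening from 0.0 (shut) to 1.0 (fully open); "grasp_force": force on a finger pad.
Only numpy, scipy, OpenCV 4.12 (cv2) and the standard library are available. Lean on these libraries where they do the work, as an engineer would, in place of code of your own. Each camera call takes 0.05 s, during which the arm holds its last target. There are 200 camera calls.

## Working session

There is one attempt and no reset: what is moved stays moved. The work goes in short steps, Python scripts to look and compute and a tool call to move; the robot and the scene stay as the last step left them, time stands still between calls to the robot, and variables do not carry over. Pictures are saved under pics/ and viewed, at most 13 in all, crops included, and the job is handed in when it is done.

Besides the shell and the picture viewer there is one more tool, called after "Emit:" as name([rows], argument=value, ...), one row to a line, values as JSON. jog_arm: Moves the arm, as the interface text tells. Its arguments: {"type":"object","properties":{"motion":{"type":"array"},"grip_force":{"type":"number"}},"required":["motion"]}

```bash
ls; mkdir -p pics; cat > h.py <<'E'
import numpy as np, cv2
from station import bot
from scipy.spatial.transform import Rotation as R
def ray(p,xy,T=None):
    K=np.array(p["camera_matrix"]);T=np.array(p["T"]) if T is None else T
    d=T[:3,:3]@np.linalg.inv(K)@np.array([xy[0],xy[1],1.]);return T[:3,3],d/np.linalg.norm(d)
def atz(p,xy,z):
    o,d=ray(p,xy);return o+d*(z-o[2])/d[2]
def tri(rs):
    A=0;b=0
    for o,d in rs:
        M=np.eye(3)-np.outer(d,d);A=A+M;b=b+M@o
    x=np.linalg.solve(A,b);return x,[np.linalg.norm((np.eye(3)-np.outer(d,d))@(x-o)) for o,d in rs]
def save(p,n): cv2.imwrite("pics/"+n,p["pixels"][:,:,::-1])
E
python3 - <<'E'
from h import *
np.set_printoptions(precision=4,suppress=True)
S=bot.get_obs();print(S["t"],S["eef_pos"],S["tool_rot"],S["contact_force"])
P={n:bot.read_camera(n) for n in("scene","side")}
for n in P:save(P[n],n+"0.png");print(n,np.array(P[n]["T"])[:3],P[n]["camera_matrix"][0])
for t in["load_centre","load","silver_adapter","gold_adapter","gauge","nest","handle","ratchet","thread","anvil"]:
    for n in P:
        print(t,n,[(np.round(d["xy"],1).tolist(),round(d["score"],2)) for d in bot.tip_of(t,P[n])[:4]] if t!="ratchet" else [(np.round(d["xy"],1).tolist(),round(d["score"],2)) for d in bot.spot_in(t,P[n])[:3]])
E
```

```text
pics
0.0 [ 0.2785 -0.6142  0.2303] [-0.0009  0.9774  0.2113 -0.0003] [-0.0593 -0.9282 -0.452 ]
scene [[-0.7726 -0.3197  0.5485  0.0302]
 [-0.6348  0.4014 -0.6602  0.4497]
 [-0.0091 -0.8583 -0.5131  0.5477]] [458.7598   0.     320.618 ]
side [[-0.9847 -0.1139  0.1322  0.3455]
 [-0.1745  0.6551 -0.7351  0.51  ]
 [-0.0029 -0.7469 -0.665   0.6807]] [433.6837   0.     328.8818]
load_centre scene [([344.7, 286.3], 0.78), ([302.7, 253.5], 0.63), ([348.7, 253.3], 0.58)]
load_centre side [([360.4, 272.7], 0.6), ([304.0, 257.8], 0.52), ([344.4, 241.0], 0.48), ([297.7, 200.9], 0.17)]
load scene [([342.6, 290.7], 0.67), ([299.9, 262.6], 0.5), ([350.4, 251.2], 0.23)]
load side [([362.8, 275.8], 0.71), ([339.3, 247.1], 0.64), ([305.4, 264.0], 0.47)]
silver_adapter scene [([317.2, 280.2], 0.55)]
silver_adapter side [([328.5, 276.7], 0.57)]
gold_adapter scene [([288.5, 308.9], 0.68)]
gold_adapter side [([330.1, 310.3], 0.47)]
gauge scene [([358.8, 198.6], 0.75)]
gauge side [([306.8, 182.5], 0.82)]
nest scene [([331.6, 204.7], 0.88)]
nest side [([296.7, 198.0], 0.72), ([339.1, 240.0], 0.45)]
handle scene [([300.3, 216.8], 0.75)]
handle side [([286.0, 219.5], 0.55)]
ratchet scene [([359.9, 135.7], 0.47)]
ratchet side [([306.0, 126.0], 0.42)]
thread scene []
thread side [([302.7, 128.1], 0.91), ([297.9, 199.4], 0.43)]
anvil scene [([329.2, 200.1], 0.38)]
anvil side [([297.3, 200.3], 0.57), ([282.5, 217.7], 0.36), ([299.5, 199.1], 0.19)]
```

```bash
python3 - <<'E'
import cv2,numpy as np
a=cv2.imread("pics/scene0.png")[90:340,240:440];b=cv2.imread("pics/side0.png")[90:340,240:440]
cv2.imwrite("pics/c0.png",cv2.resize(np.hstack([a,b]),None,fx=2,fy=2,interpolation=cv2.INTER_CUBIC))
from h import *
E
```

```text
(no output)
```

View pics/c0.png

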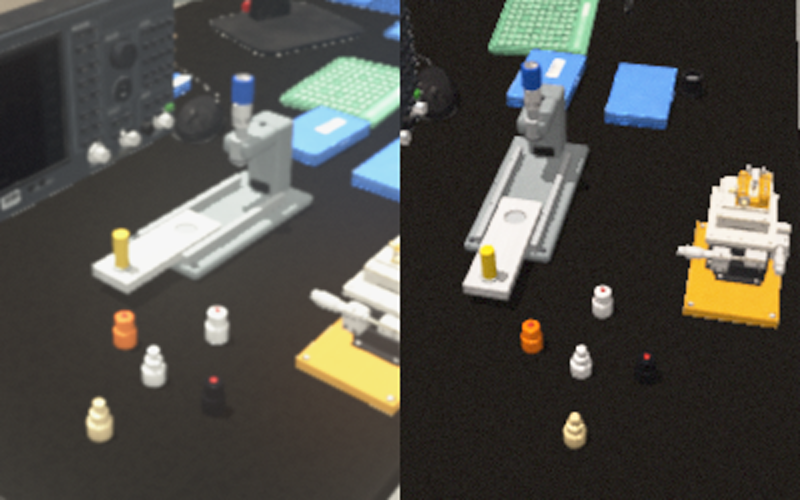

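View pics/scene0.png

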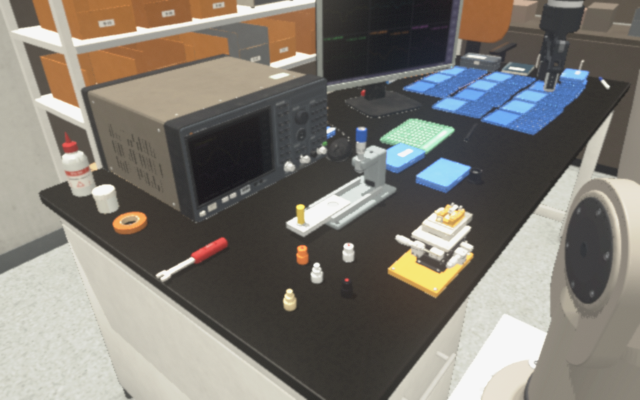

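The pictures show the candidates for the load. Pixels are scene / side:
- White with a red dot: (348,253) / (341,241). This is the load.
- Orange look-alike: (302,254) / (305,258).
- Black look-alike: (347,287) / (363,273).
- Silver adapter: (317,273) / (330,271).
- Gold adapter: (290,300) / (327,305).

In the close crop, only the white one matches the description.

```bash
python3 - <<'E'
from h import *
np.set_printoptions(precision=4,suppress=True)
P={n:bot.read_camera(n) for n in("scene","side")}
D={"load":((348.7,253.3),(341.5,241),.0155),"nest":((331.6,204.7),(296.9,198.2),.025),"handle":((300.3,215.5),(284.5,220),.048),"knob":((361,134.5),(306,127),.155),"silver":((317,273),(330,271),.017),"gold":((290,300),(327,305),.017),"orange":((302,254),(305.5,258),.0155),"black":((347,287),(363,273),.0155),"gauge":((358.8,198.6),(306.8,182.5),0)}
for k,(a,b,z) in D.items():
    x,r=tri([ray(P["scene"],a),ray(P["side"],b)]);print(k,x,np.round(r,4),atz(P["scene"],a,z),atz(P["side"],b,z))
# red dot centroid
for n,w in(("scene",(335,240,362,268)),("side",(330,228,355,255))):
    im=P[n]["pixels"][w[1]:w[3],w[0]:w[2]].astype(int);m=im[...,0]-im[...,1:].max(2);m=m*(m>25);ys,xs=np.nonzero(m);q=(w[0]+np.average(xs,weights=m[ys,xs]),w[1]+np.average(ys,weights=m[ys,xs]));print(n,len(xs),q,atz(P[n],q,.031))
S=bot.get_obs();print(S["t"],R.from_quat(np.roll(S["tool_rot"],-1)).as_matrix())
w=bot.read_camera("wrist");save(w,"w0.png");print(w["camera_matrix"],w["tool_from_camera"])
E
```

```text
load [ 0.4312 -0.1146  0.0117] [0.0003 0.0003] [ 0.4282 -0.1102  0.0155] [ 0.4307 -0.1114  0.0155]
nest [ 0.5509 -0.2152  0.0259] [0.0013 0.0013] [ 0.551  -0.2142  0.025 ] [ 0.5512 -0.2182  0.025 ]
handle [ 0.5539 -0.1183  0.0469] [0.0021 0.0021] [ 0.5516 -0.114   0.048 ] [ 0.5537 -0.1202  0.048 ]
knob [ 0.5444 -0.3075  0.16  ] [0.001 0.001] [ 0.5501 -0.315   0.155 ] [ 0.5464 -0.3172  0.155 ]
silver [ 0.4411 -0.0319  0.0118] [0.0007 0.0007] [ 0.4373 -0.0282  0.017 ] [ 0.4403 -0.0267  0.017 ]
gold [0.4328 0.0477 0.0111] [0.0003 0.0003] [0.4285 0.0517 0.017 ] [0.4321 0.0521 0.017 ]
orange [ 0.4951 -0.0531  0.0155] [0.0005 0.0005] [ 0.4952 -0.0537  0.0155] [ 0.4951 -0.0525  0.0155]
black [ 0.3763 -0.0351  0.014 ] [0.0002 0.0002] [ 0.3753 -0.0335  0.0155] [ 0.3762 -0.0341  0.0155]
gauge [ 0.5507 -0.3172 -0.0077] [0.0002 0.0002] [ 0.5433 -0.3062  0.    ] [ 0.5484 -0.3083  0.    ]
scene 6 (np.float64(348.40784313725493), np.float64(244.20392156862746)) [ 0.4335 -0.1158  0.031 ]
side 8 (np.float64(340.92202729044834), np.float64(234.35477582846005)) [ 0.4328 -0.1154  0.031 ]
1.2 [[ 0.9107  0.413   0.    ]
 [ 0.413  -0.9107 -0.    ]
 [-0.      0.     -1.    ]]
[[309.7069   0.     322.1325]
 [  0.     309.7069 200.7859]
 [  0.       0.       1.    ]] [[ 0.0013 -0.9577 -0.2876  0.0739]
 [ 1.      0.0014 -0.0002 -0.0011]
 [ 0.0006 -0.2876  0.9577 -0.1421]
 [ 0.      0.      0.      1.    ]]
```

Emit:
jog_arm([
  [0,0,-1.11,346,-390,60,60],
  [0,0,-1.11,346,-390,60,60],
  [0,0,-1.11,346,-390,60,60],
  [0,0,-1.11,346,-390,60,60],
  [0,0,-1.11,346,-390,60,60],
  [0,0,-1.11,346,-390,60,60],
  [0,0,-1.11,346,-390,60,60],
  [0,0,-1.11,346,-390,60,60],
  [0,0,-1.11,346,-390,60,60],
  [0,0,-1.11,346,-390,60,60],
], grip_force=40)

```text
t: 2.5
eef_pos: [0.4335, -0.1147, 0.1715]
tool_rot: [0.0, 0.718, 0.696, 0.0]
contact_force: [-0.3, -0.4, 0.3]
gripper_width: 0.703
grasp_force: 0.0
```

```bash
cat >> h.py <<'E'
def wray(p,xy,S):
    K=p["camera_matrix"];u=(np.array(xy)-[K[0][2],K[1][2]])/K[0][0];th=np.linalg.norm(u)
    d=np.r_[np.sin(th)*u/max(th,1e-9),np.cos(th)];C=np.array(p["tool_from_camera"])
    M=R.from_quat(np.roll(S["tool_rot"],-1)).as_matrix()
    return np.array(S["eef_pos"])+M@C[:3,3],M@C[:3,:3]@d
def watz(p,xy,S,z):
    o,d=wray(p,xy,S);return o+d*(z-o[2])/d[2]
E
python3 - <<'E'
from h import *
np.set_printoptions(precision=4,suppress=True)
S=bot.get_obs();print(S["t"],S["q"],S["eef_pos"],S["tool_rot"])
w=bot.read_camera("wrist");save(w,"w1.png")
for t,z in(("load",0),("load_centre",.0155),("handle",.048),("nest",.025)):
    for d in bot.tip_of(t,w)[:4]:print(t,d["xy"],round(d["score"],2),watz(w,d["xy"],S,z))
im=w["pixels"].astype(int);m=((im[...,0]-im[...,1:].max(2))>60).astype(np.uint8)
n,l,st,c=cv2.connectedComponentsWithStats(m)
for i in range(1,n):
    if st[i,4]>4:print("red",c[i],st[i,4],watz(w,c[i],S,.031))
E
```

```text
2.5 [ 0.5293  0.2136 -0.4571  2.1125  0.1255  0.8402 -0.0332] [ 0.4335 -0.1147  0.1715] [0.0001 0.7178 0.6962 0.0003]
load [263.5, 106.5] 0.82 [ 0.377  -0.0332  0.    ]
load [319.8, 179.7] 0.81 [ 0.4314 -0.1113  0.    ]
load [380.5, 123.0] 0.66 [ 0.4948 -0.0536  0.    ]
load [312.1, 25.7] 0.39 [0.4285 0.0483 0.    ]
load_centre [318.3, 183.0] 0.72 [ 0.43   -0.111   0.0155]
load_centre [382.4, 120.7] 0.67 [ 0.4937 -0.0506  0.0155]
load_centre [259.9, 106.2] 0.59 [ 0.3764 -0.033   0.0155]
handle [447.6, 193.5] 0.97 [ 0.5518 -0.1161  0.048 ]
nest [426.9, 272.3] 0.8 [ 0.5476 -0.2133  0.025 ]
nest [449.5, 192.4] 0.47 [ 0.564  -0.1216  0.025 ]
red [512.3312  41.6163] 1105 [0.6332 0.0396 0.031 ]
red [619.3172  44.3899] 536 [0.8309 0.0785 0.031 ]
red [256.2273 104.6136] 44 [ 0.3761 -0.0316  0.031 ]
red [383.5084 121.7026] 417 [ 0.4917 -0.051   0.031 ]
red [319.8636 187.4545] 22 [ 0.4317 -0.1117  0.031 ]
red [203. 191.] 5 [ 0.3155 -0.1112  0.031 ]
red [209. 191.] 5 [ 0.3221 -0.1114  0.031 ]
red [219. 191.] 13 [ 0.3327 -0.1118  0.031 ]
red [158.7917 194.9583] 24 [ 0.263  -0.1134  0.031 ]
red [160. 217.] 5 [ 0.2596 -0.1378  0.031 ]
red [181. 231.] 13 [ 0.2828 -0.1539  0.031 ]
red [217.     235.1667] 12 [ 0.324  -0.1586  0.031 ]
red [232.  256.2] 10 [ 0.3371 -0.1827  0.031 ]
red [164.4 334. ] 5 [ 0.2191 -0.3029  0.031 ]
```

View pics/w1.png

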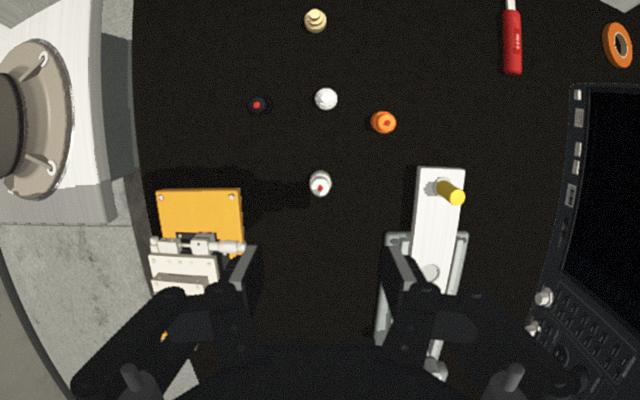

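The wrist view shows the load at (320,184), with the nest at (430,271) and the handle at (450,193). These agree with the other cameras within 2–3 mm, so I'm going down to grasp.

Emit:
jog_arm([
  [0,0,0,1,-1,60,45],
  [0,0,0,1,-1,115,45],
  [0,0,0,1,-1,150,45],
  [0,0,0,1,-1,164,45],
  [0,0,0,1,-1,164,45],
  [0,0,0,1,-1,164,15],
  [0,0,0,1,-1,164,15],
  [0,0,0,1,-1,164,15],
  [0,0,0,1,-1,164,15],
], grip_force=40)

```text
t: 3.88
eef_pos: [0.433, -0.116, 0.0087]
tool_rot: [0.001, 0.719, 0.695, 0.001]
contact_force: [-0.6, -1.2, 8.0]
gripper_width: 0.224
grasp_force: 39.0
```

Emit:
jog_arm([
  [0,0,0,0,0,-30,15],
  [0,0,0,0,0,-90,15],
  [0,0,0,-50,50,-90,15],
  [0,0,0,-98,114,-90,15],
  [0,0,0,-98,114,-90,15],
  [0,0,0,-98,114,-90,15],
  [0,0,0,-98,114,-90,15],
])

```text
t: 4.75
eef_pos: [0.5415, -0.2167, 0.0974]
tool_rot: [-0.0, 0.719, 0.695, -0.0]
contact_force: [0.1, -0.3, -0.7]
gripper_width: 0.226
grasp_force: 39.3
```

```bash
python3 - <<'E'
from h import *
np.set_printoptions(precision=4,suppress=True)
S=bot.get_obs();print(S["t"],S["q"],S["eef_pos"],S["tool_rot"],S["contact_force"],S["gripper_width"])
P={n:bot.read_camera(n) for n in("scene","side","wrist")};
for n in P:
    for t in("load_centre","load","nest","handle"):
        for d in bot.tip_of(t,P[n])[:3]:
            z={"load_centre":S["eef_pos"][2]+.0095,"load":S["eef_pos"][2]-.006,"nest":.025,"handle":.048}[t]
            print(n,t,np.round(d["xy"],1),round(d["score"],2),watz(P[n],d["xy"],S,z) if n=="wrist" else atz(P[n],d["xy"],z))
a=P["scene"]["pixels"][130:270,260:420];b=P["side"]["pixels"][110:250,230:390]
c=P["wrist"]["pixels"]
v=np.vstack([cv2.resize(np.hstack([a,b]),(800,350),interpolation=cv2.INTER_CUBIC),np.pad(cv2.resize(c,(400,250)),((0,0),(0,400),(0,0)))])
cv2.imwrite("pics/c1.png",v[:,:,::-1])
E
```

```text
4.75 [ 0.5714  0.5171 -0.3871  1.8699  0.2615  0.8051  0.0129] [ 0.5415 -0.2167  0.0974] [-0.0004  0.7192  0.6948 -0.0001] [ 0.1058 -0.2959 -0.7123] 0.22575185919064242
scene load_centre [345.8 286.7] 0.57 [0.3177 0.05   0.1069]
scene load_centre [339.9 175.1] 0.49 [ 0.527  -0.2106  0.1069]
scene load_centre [302.3 253.8] 0.46 [0.4153 0.0321 0.1069]
scene load [348.4 293.6] 0.77 [0.3162 0.0453 0.0914]
scene load [302.2 267.6] 0.5 [0.4062 0.0434 0.0914]
scene nest [328.3 205. ] 0.96 [ 0.5558 -0.2088  0.025 ]
scene handle [302.5 216.5] 0.93 [ 0.5458 -0.114   0.048 ]
side load_centre [300.7 171.3] 0.7 [ 0.5377 -0.2152  0.1069]
side load_centre [363.1 274.6] 0.62 [0.3714 0.044  0.1069]
side load_centre [330.1 276.2] 0.56 [0.4254 0.0569 0.1069]
side load [304.6 259.1] 0.58 [0.479  0.0145 0.0914]
side load [298.4 179.2] 0.55 [ 0.5416 -0.2064  0.0914]
side load [366.5 275.6] 0.55 [0.3661 0.0326 0.0914]
side nest [297.1 196.6] 0.89 [ 0.5521 -0.2237  0.025 ]
side handle [283.8 220.1] 0.94 [ 0.5551 -0.1196  0.048 ]
wrist load_centre [121.2   6. ] 0.88 [ 0.4463 -0.0776  0.1069]
wrist load_centre [322.8 257.9] 0.66 [ 0.542  -0.2104  0.1069]
wrist load [257.5   4.4] 0.83 [ 0.5146 -0.0868  0.0914]
wrist load [319.6 245.3] 0.76 [ 0.5403 -0.2109  0.0914]
wrist nest [330.5 207.1] 0.76 [ 0.5477 -0.2114  0.025 ]
wrist handle [336.3  66.4] 0.57 [ 0.5534 -0.1149  0.048 ]
```

View pics/c1.png

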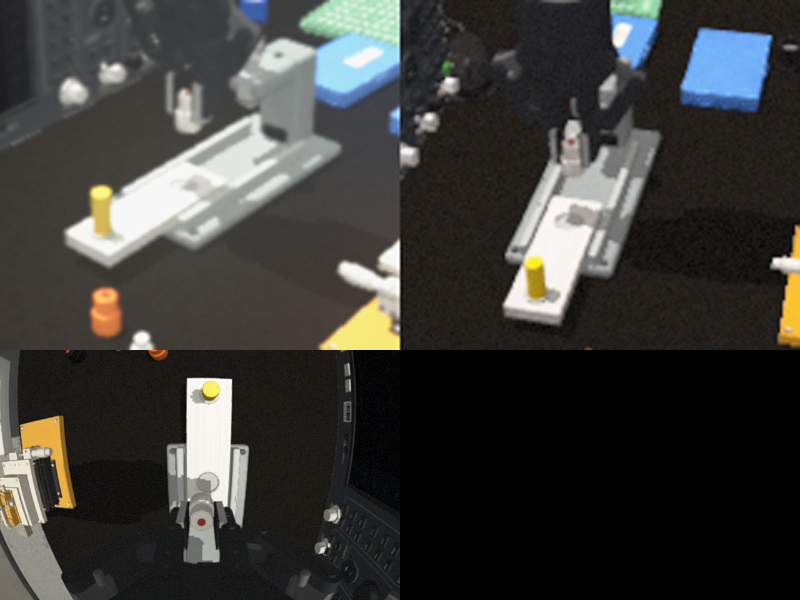

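```bash
python3 - <<'E'
from h import *
np.set_printoptions(precision=4,suppress=True)
S=bot.get_obs();w=bot.read_camera("wrist");s=bot.read_camera("scene");d=bot.read_camera("side")
im=w["pixels"].astype(int);m=((im[...,0]-im[...,1:].max(2))>40).astype(np.uint8);m[:230]=0;m[320:]=0;m[:,:280]=0;m[:,360:]=0
ys,xs=np.nonzero(m);q=(xs.mean(),ys.mean());print("dot",q,len(xs),watz(w,q,S,S["eef_pos"][2]-.006+.031))
a=cv2.resize(w["pixels"][165:305,260:400],(560,560),interpolation=cv2.INTER_CUBIC)
cv2.imwrite("pics/c2.png",a[:,:,::-1])
a=np.hstack([cv2.resize(p["pixels"][y:y+60,x:x+80],(400,300),interpolation=cv2.INTER_CUBIC) for p,x,y in((s,290,170),(d,260,160))])
cv2.imwrite("pics/c3.png",a[:,:,::-1])
E
```

```text
dot (np.float64(321.98198198198196), np.float64(275.1711711711712)) 111 [ 0.5425 -0.2118  0.1223]
```

View pics/c2.png

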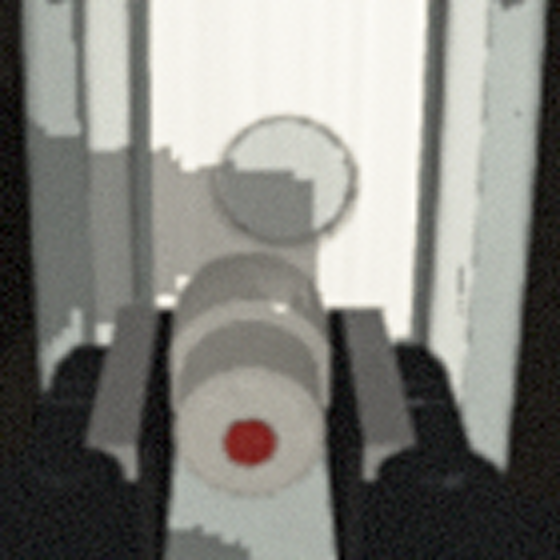

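View pics/c3.png

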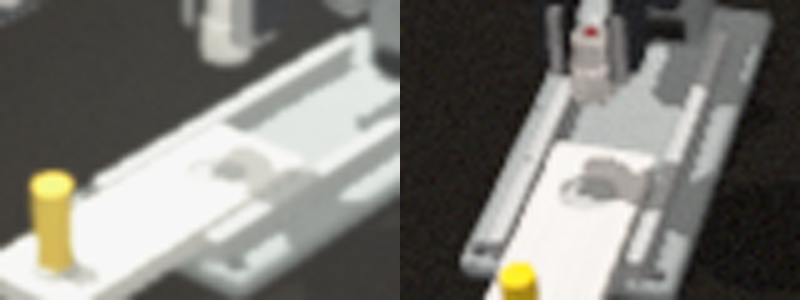

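The crop shows the nest rim centred at (285,179), which is wrist pixel (331.3,209.8). The red dot is at (250,441), and the load is upright between the pads.

```bash
python3 - <<'E'
from h import *
np.set_printoptions(precision=4,suppress=True)
S=bot.get_obs();w=bot.read_camera("wrist");print(S["eef_pos"])
f=lambda c:(260+(c[0]-1.5)/4,165+(c[1]-1.5)/4)
z0=S["eef_pos"][2]-.0065
for n,c,z in(("nest c",(285,179),.028),("nestL",(213,179),.028),("nestR",(357,179),.028),("nestT",(285,116),.028),("nestB",(285,243),.028),("carL",(150,179),.028),("carR",(429,179),.028),("dot",(250,441),z0+.031),("topT",(250,365),z0+.031),("topB",(250,497),z0+.031),("topL",(175,431),z0+.031),("topR",(325,431),z0+.031),("wideL",(170,365),z0+.02),("wideR",(330,365),z0+.02),("botback",(250,253),z0)):print(n,watz(w,f(c),S,z))
# nest from scene/side crops c3 (5x)
P={n:bot.read_camera(n) for n in("scene","side")}
a=(290+215/5,170+167/5)
b=(260+(585-400)/5,160+189/5)
print(tri([ray(P["scene"],a),ray(P["side"],b)]),atz(P["scene"],a,.027),atz(P["side"],b,.027))
# load bottom
a=(290+228/5,170+55/5);b=(260+(590-400)/5,160+92/5)
print(tri([ray(P["scene"],a),ray(P["side"],b)]),atz(P["scene"],a,z0),atz(P["side"],b,z0))
E
```

```text
[ 0.5424 -0.2176  0.0973]
nest c [ 0.5489 -0.2131  0.028 ]
nestL [ 0.536  -0.2126  0.028 ]
nestR [ 0.5619 -0.2135  0.028 ]
nestT [ 0.5492 -0.2013  0.028 ]
nestB [ 0.5486 -0.2254  0.028 ]
carL [ 0.5246 -0.2122  0.028 ]
carR [ 0.575 -0.214  0.028]
dot [ 0.5425 -0.2119  0.1218]
topT [ 0.5428 -0.2026  0.1218]
topB [ 0.5423 -0.2193  0.1218]
topL [ 0.5344 -0.2104  0.1218]
topR [ 0.5507 -0.211   0.1218]
wideL [ 0.5334 -0.2079  0.1108]
wideR [ 0.5519 -0.2085  0.1108]
botback [ 0.5429 -0.2021  0.0908]
(array([ 0.5511, -0.219 ,  0.0258]), [np.float64(0.00018995484719184935), np.float64(0.00018995484719175215)]) [ 0.55   -0.2177  0.027 ] [ 0.5507 -0.2174  0.027 ]
(array([ 0.5463, -0.2213,  0.0817]), [np.float64(0.0003035237682611609), np.float64(0.0003035237682611014)]) [ 0.5365 -0.2087  0.0908] [ 0.5433 -0.2097  0.0908]
```

Emit:
jog_arm([
  [0,0,0,-1,7,20,15],
  [0,0,0,-1,7,50,15],
  [0,0,0,-1,7,56,15],
  [0,0,0,-1,7,59,15],
  [0,0,0,-1,7,61,15],
  [0,0,0,-1,7,62,15],
  [0,0,0,-1,7,63,15],
  [0,0,0,-1,7,63,15],
])

```text
t: 6.8
eef_pos: [0.5494, -0.2189, 0.0346]
tool_rot: [0.0, 0.719, 0.695, 0.0]
contact_force: [0.6, -0.3, -0.4]
gripper_width: 0.223
grasp_force: 39.3
```

```bash
python3 - <<'E'
from h import *
np.set_printoptions(precision=4,suppress=True)
S=bot.get_obs();w=bot.read_camera("wrist");print(S["t"],S["eef_pos"],S["contact_force"],S["torque"])
a=cv2.resize(w["pixels"][165:305,260:400],(560,560),interpolation=cv2.INTER_CUBIC)
cv2.imwrite("pics/c4.png",a[:,:,::-1])
E
```

```text
6.8 [ 0.5494 -0.2189  0.0346] [ 0.6069 -0.2837 -0.4334] [0.0145 0.0019 0.0235]
```

View pics/c4.png

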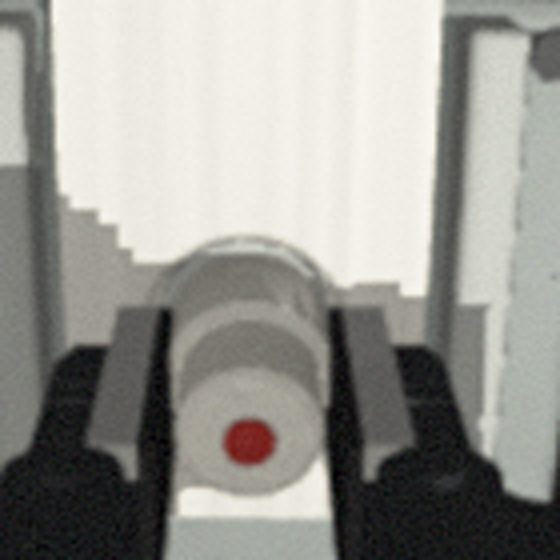

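The load is inside the nest rim, centred at (250,270), with no contact force. I'll lower it the last millimetre and release.

Emit:
jog_arm([
  [0,0,0,0,0,1,15],
  [0,0,0,0,0,2,15],
  [0,0,0,0,0,2,15],
])

```text
t: 7.22
eef_pos: [0.5496, -0.2189, 0.0337]
tool_rot: [0.0, 0.719, 0.695, -0.0]
contact_force: [-4.4, 1.0, 12.7]
gripper_width: 0.23
grasp_force: 40.5
```

Emit:
jog_arm([
  [0,0,0,0,0,0,40],
  [0,0,0,0,0,0,40],
  [0,0,0,0,0,0,40],
  [0,0,0,0,0,-20,40],
  [0,0,0,0,0,-70,40],
  [0,0,0,50,0,-70,50],
  [0,0,0,100,0,-70,50],
  [0,0,0,100,0,-70,50],
  [0,0,0,100,0,-70,50],
])

```text
t: 8.35
eef_pos: [0.5532, -0.1193, 0.1033]
tool_rot: [0.001, 0.719, 0.695, 0.0]
contact_force: [-0.3, -0.4, -1.0]
gripper_width: 0.584
grasp_force: 0.0
```

```bash
python3 - <<'E'
from h import *
np.set_printoptions(precision=4,suppress=True)
S=bot.get_obs();w=bot.read_camera("wrist");print(S["t"],S["q"],S["eef_pos"],S["contact_force"],S["torque"],S["gripper_width"])
for d in bot.tip_of("handle",w)[:2]:print(d["xy"],d["score"],watz(w,d["xy"],S,.048))
s=bot.read_camera("scene");d=bot.read_camera("side")
f=lambda p,x,y,k,n:cv2.resize(p["pixels"][y:y+n,x:x+n],(400,400),interpolation=cv2.INTER_CUBIC)
a=np.hstack([cv2.resize(w["pixels"],(400,250))[:250].repeat(1,0),f(s,290,150,5,80)[:250]])
a=np.hstack([np.pad(cv2.resize(w["pixels"],(400,250)),((0,150),(0,0),(0,0))),f(d,255,155,5,80)])
cv2.imwrite("pics/c5.png",a[:,:,::-1])
E
```

```text
8.35 [ 0.4217  0.4872 -0.4089  1.9081  0.2642  0.7976 -0.1652] [ 0.5532 -0.1193  0.1033] [-0.3368 -0.377  -1.0141] [-0.0223 -0.0264  0.0312] 0.5841032292510727
```

View pics/c5.png

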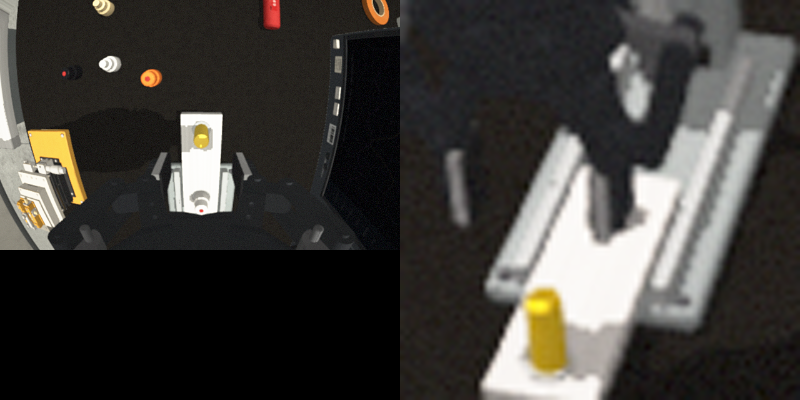

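Emit:
jog_arm([
  [0,0,0,1,0,40,50],
  [0,0,0,1,0,62,50],
  [0,0,0,1,0,65,50],
  [0,0,0,1,0,65,5],
  [0,0,0,1,0,65,5],
  [0,0,0,1,0,65,5],
  [0,0,0,1,0,65,5],
], grip_force=25)

```text
t: 9.43
eef_pos: [0.5531, -0.1181, 0.0384]
tool_rot: [0.001, 0.719, 0.695, 0.0]
contact_force: [-2.4, 0.1, 6.7]
gripper_width: 0.179
grasp_force: 25.8
```

Emit:
jog_arm([
  [0,0,0,-5,0,0,5],
  [0,0,0,-15,0,0,5],
  [0,0,0,-27,0,0,5],
  [0,0,0,-39,0,0,5],
  [0,0,0,-51,0,0,5],
  [0,0,0,-63,0,0,5],
  [0,0,0,-74,0,0,5],
  [0,0,0,-82,0,0,5],
  [0,0,0,-88,0,0,5],
  [0,0,0,-92,0,0,5],
])

```text
t: 10.68
eef_pos: [0.5492, -0.2096, 0.0384]
tool_rot: [-0.0, 0.719, 0.695, -0.0]
contact_force: [-5.7, 2.8, 9.5]
gripper_width: 0.182
grasp_force: 26.1
```

Emit:
jog_arm([
  [0,0,0,-2,0,0,5],
  [0,0,0,-4,0,0,5],
  [0,0,0,-6,0,0,5],
  [0,0,0,-8,0,0,5],
  [0,0,0,-9,0,0,5],
])

```text
t: 11.3
eef_pos: [0.5492, -0.2102, 0.0383]
tool_rot: [-0.004, 0.717, 0.697, 0.002]
contact_force: [-8.4, 20.5, 14.3]
gripper_width: 0.177
grasp_force: 26.7
```

Emit:
jog_arm([
  [0,0,0,5,0,0,5],
  [0,0,0,8,0,0,40],
  [0,0,0,8,0,0,40],
  [0,0,0,8,0,0,40],
  [0,0,0,9,0,-50,50],
  [0,0,0,9,0,-110,50],
  [0,0,0,9,0,-165,50],
  [0,0,0,9,0,-175,50],
  [0,0,0,9,0,-175,50],
])

```text
t: 12.42
eef_pos: [0.5498, -0.2103, 0.2126]
tool_rot: [0.001, 0.72, 0.694, 0.0]
contact_force: [-0.9, -0.0, -1.3]
gripper_width: 0.586
grasp_force: 0.0
```

```bash
python3 - <<'E'
from h import *
np.set_printoptions(precision=4,suppress=True)
S=bot.get_obs();w=bot.read_camera("wrist");print(S["t"],S["q"],S["eef_pos"],S["contact_force"],S["torque"])
s=bot.read_camera("scene");d=bot.read_camera("side")
R_={}
for t in("thread","handle","load_centre"):
    for n,p in(("scene",s),("side",d),("wrist",w)):
        for e in bot.tip_of(t,p)[:2]:print(t,n,np.round(e["xy"],1),round(e["score"],2))
for n,p in(("scene",s),("side",d),("wrist",w)):
    im=p["pixels"];h=cv2.cvtColor(im,cv2.COLOR_RGB2HSV);m=cv2.inRange(h,(105,150,40),(125,255,255))
    k,l,st,c=cv2.connectedComponentsWithStats(m)
    for i in range(1,k):
        if 60<st[i,4]<4000:print(n,st[i],c[i])
cr=lambda p,x,y:cv2.resize(p["pixels"][y:y+120,x:x+120],(400,400),interpolation=cv2.INTER_CUBIC)
cv2.imwrite("pics/c6.png",np.hstack([cr(s,290,110),cr(d,250,100)])[:,:,::-1])
save(w,"w6.png")
E
```

```text
12.425 [ 0.605   0.3899 -0.4432  1.7647  0.1921  1.0285  0.0556] [ 0.5498 -0.2103  0.2126] [-0.8601 -0.0465 -1.2694] [-0.0259 -0.0009  0.012 ]
thread scene [360.4 138.5] 0.76
thread side [303.7 129.2] 0.56
thread side [309.1 179.9] 0.44
thread wrist [321.3 323.9] 0.82
handle scene [332.4 196.6] 0.8
handle side [297.9 195.2] 0.65
handle wrist [321.3 180.6] 0.74
load_centre scene [345.6 285.5] 0.72
load_centre scene [362.5 183.3] 0.6
load_centre side [308.7 166.7] 0.67
load_centre side [301.  256.6] 0.65
load_centre wrist [319.2 262.6] 0.61
load_centre wrist [268.   37.9] 0.58
scene [357 130   9  11  85] [360.9294 135.5412]
side [ 353   13   56   65 1835] [386.3471  46.6567]
side [305  15  20  36 281] [313.9929  28.1815]
side [ 309   16   59   54 1445] [341.8713  43.3107]
side [342 147  31   8 125] [356.968 150.44 ]
wrist [307 314  27  29 549] [320.357  326.7322]
```

View pics/c6.png

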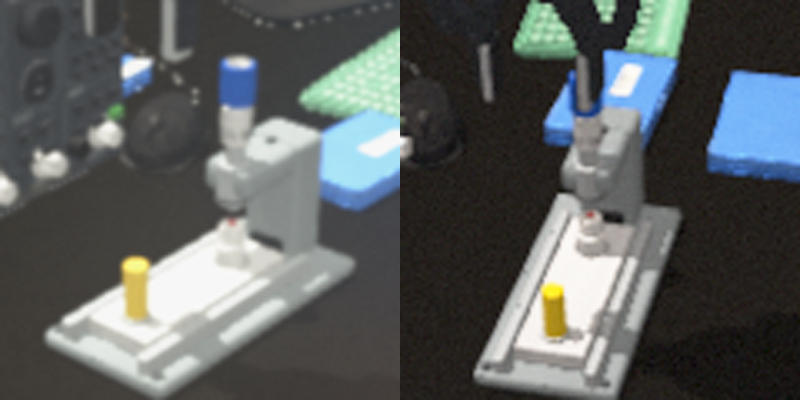

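```bash
python3 - <<'E'
from h import *
np.set_printoptions(precision=4,suppress=True)
S=bot.get_obs();w=bot.read_camera("wrist");s=bot.read_camera("scene");d=bot.read_camera("side")
ax=np.array([.5455,-.3095,0])
for n,(o,v) in {"sc ctr":ray(s,(361,135)),"sc top":ray(s,(361.7,128.3)),"sc bot":ray(s,(361.2,141.8)),"side":ray(d,(306,127)),"w":wray(w,(320.4,326.7),S)}.items():
    # closest to vertical axis
    A=np.c_[v,[0,0,-1]];t=np.linalg.lstsq(A,ax-o,rcond=None)[0];p=o+v*t[0];print(n,p)
print(tri([ray(s,(361,135)),ray(d,(306,127)),wray(w,(320.4,326.7),S)]))
im=w["pixels"].astype(int)[300:360,295:345];m=(im[...,2]>im[...,0]+30)
np.set_printoptions(linewidth=200)
print(m.sum(1)[:50]);ys,xs=np.nonzero(m);print([(y+300,xs[ys==y].min()+295,xs[ys==y].max()+295) for y in range(8,48,4) if (ys==y).any()])
E
```

```text
sc ctr [ 0.5461 -0.3091  0.1569]
sc top [ 0.5453 -0.3096  0.1723]
sc bot [ 0.5452 -0.3097  0.141 ]
side [ 0.5445 -0.3097  0.1598]
w [ 0.5449 -0.3095  0.1464]
(array([ 0.5434, -0.3022,  0.1606]), [np.float64(0.0018240648663476625), np.float64(0.0033787766617173554), np.float64(0.003940359514743471)])
[ 0  0  0  0  0  0  0  0  0  0  0  0  0  0  8 14 18 20 21 22 24 25 26 26 26 26 26 26 26 28 28 28 28 28 28 28 28 28 18 13 11 10  5  0  0  0  0  0  0  0]
[(316, np.int64(312), np.int64(329)), (320, np.int64(309), np.int64(332)), (324, np.int64(308), np.int64(333)), (328, np.int64(308), np.int64(333)), (332, np.int64(307), np.int64(334)), (336, np.int64(307), np.int64(334)), (340, np.int64(307), np.int64(334))]
```

```bash
python3 -c "
import cv2;a=cv2.imread('pics/w6.png')[240:380,240:400];cv2.imwrite('pics/c7.png',cv2.resize(a,None,fx=4,fy=4,interpolation=cv2.INTER_CUBIC))"
```

```text
(no output)
```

View pics/c7.png

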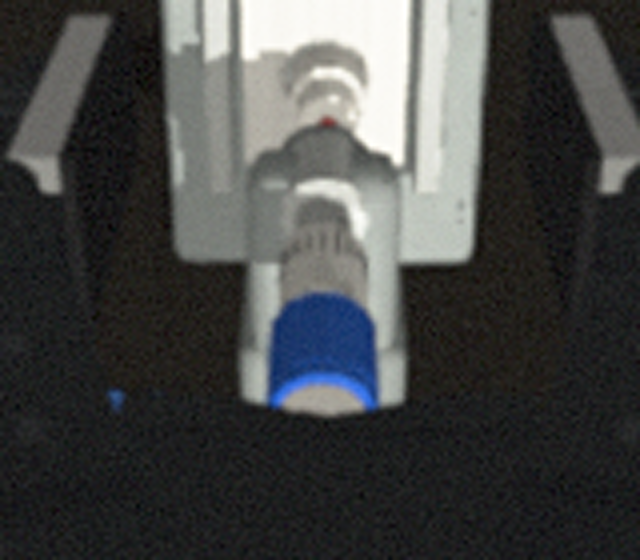

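The carriage is home and the load stands under the spindle. The knob's top is at about 0.171 m and its axis at about (0.5457, -0.3093). I'm moving above it and winding the wrist back.

Emit:
jog_arm([
  [0,0,-0.18,-50,0,0,45],
  [0,0,-0.36,-99,-0.5,0,45],
  [0,0,-0.54,-99,-0.5,0,45],
  [0,0,-0.72,-99,-0.5,0,45],
  [0,0,-0.9,-99,-0.5,0,45],
  [0,0,-1.08,-99,-0.5,0,45],
  [0,0,-1.26,-99,-0.5,0,45],
  [0,0,-1.44,-99,-0.5,0,45],
  [0,0,-1.6,-99,-0.5,0,45],
  [0,0,-1.6,-99,-0.5,0,45],
])

```text
t: 14.42
eef_pos: [0.5456, -0.3089, 0.2122]
tool_rot: [0.0, 0.004, 1.0, 0.0]
contact_force: [0.4, -0.1, -0.5]
gripper_width: 0.527
grasp_force: 0.0
```

```bash
python3 - <<'E'
from h import *
np.set_printoptions(precision=4,suppress=True)
S=bot.get_obs();print(S["t"],S["q"],S["eef_pos"],S["contact_force"],S["torque"]);print(R.from_quat(np.roll(S["tool_rot"],-1)).as_matrix())
E
```

```text
14.425 [ 0.9507  0.5196 -0.7424  1.6572  0.3826  1.1158  1.6663] [ 0.5456 -0.3089  0.2122] [ 0.37   -0.1368 -0.4667] [0.0223 0.0582 0.0036]
[[-1.      0.0076  0.0001]
 [ 0.0076  1.      0.0004]
 [-0.0001  0.0004 -1.    ]]
```

Emit:
jog_arm([
  [0,0,0,0,0,30,40],
  [0,0,0,0,0,55,40],
  [0,0,0,0,0,63,40],
  [0,0,0,0,0,63,40],
  [0,0,0,0,0,63,10],
  [0,0,0,0,0,63,10],
  [0,0,0,0,0,63,10],
  [0,0,0,0,0,63,10],
], grip_force=40)

```text
t: 15.42
eef_pos: [0.5466, -0.3081, 0.1506]
tool_rot: [0.001, 0.003, 1.0, -0.0]
contact_force: [-0.5, 3.3, 6.9]
gripper_width: 0.242
grasp_force: 39.4
```

```bash
cat > st.py <<'E'
from h import *
np.set_printoptions(precision=4,suppress=True)
S=bot.get_obs();M=R.from_quat(np.roll(S["tool_rot"],-1)).as_matrix()
print(S["t"],"q7",S["q"][6],"pos",S["eef_pos"],"F",S["contact_force"],"M",S["torque"],"yaw",np.arctan2(M[1,0],M[0,0]),"tz",M[:,2],S["gripper_width"],S["grasp_force"])
E
python3 st.py
```

```text
15.425 q7 1.6234527258993516 pos [ 0.5466 -0.3081  0.1506] F [-0.5131  3.3246  6.8891] M [0.7193 0.2414 0.0192] yaw 3.1360530853326196 tz [ 0.0018 -0.0001 -1.    ] 0.2417544385456454 39.434232115745544
```

Emit:
jog_arm([
  [0,0,0,0,0.5,-1,10],
  [0,0,0.1,0,0.5,-0.55,10],
  [0,0,0.2,0,0.5,-0.1,10],
  [0,0,0.3,0,0.5,0.35,10],
  [0,0,0.4,0,0.5,0.8,10],
  [0,0,0.5,0,0.5,1.25,10],
])

```text
t: 16.18
eef_pos: [0.5462, -0.3088, 0.1485]
tool_rot: [0.001, 0.252, 0.968, -0.0]
contact_force: [0.3, 1.2, 2.0]
gripper_width: 0.243
grasp_force: 39.4
```

```bash
python3 st.py
```

```text
16.175 q7 1.177496157489358 pos [ 0.5462 -0.3088  0.1485] F [0.3128 1.2107 2.0358] M [ 0.0294 -0.1072  0.054 ] yaw 2.632427239281521 tz [ 0.0012 -0.001  -1.    ] 0.2425617402114935 39.447192549705505
```

Emit:
jog_arm([
  [0,0,0.1,0,0,0.3,10],
  [0,0,0.2,0,0,0.75,10],
  [0,0,0.3,0,0,1.2,10],
  [0,0,0.4,0,0,1.65,10],
  [0,0,0.5,0,0,2.1,10],
  [0,0,0.6,0,0,2.55,10],
])

```text
t: 16.92
eef_pos: [0.5456, -0.3093, 0.1458]
tool_rot: [0.0, 0.527, 0.85, -0.001]
contact_force: [-0.3, -1.0, 1.1]
gripper_width: 0.245
grasp_force: 39.4
```

```bash
python3 st.py
```

```text
16.925 q7 0.6454172670378108 pos [ 0.5456 -0.3093  0.1458] F [-0.2538 -0.9969  1.1393] M [-0.1216  0.1852  0.0429] yaw 2.0320609294047345 tz [ 0.0002 -0.0015 -1.    ] 0.24511105269540595 39.43495452404022
```

Emit:
jog_arm([
  [0,0,0.1,0,0,0.4,10],
  [0,0,0.2,0,0,0.85,10],
  [0,0,0.3,0,0,1.3,10],
  [0,0,0.4,0,0,1.75,10],
  [0,0,0.5,0,0,2.2,10],
])

```text
t: 17.55
eef_pos: [0.5449, -0.3095, 0.1435]
tool_rot: [0.0, 0.721, 0.693, -0.001]
contact_force: [-2.2, -0.6, 1.9]
gripper_width: 0.24
grasp_force: 39.5
```

```bash
python3 st.py
```

```text
17.55 q7 0.20200698393082478 pos [ 0.5449 -0.3095  0.1435] F [-2.192  -0.5882  1.9491] M [-0.1458  0.5094  0.1184] yaw 1.5316489261886954 tz [-0.001  -0.0015 -1.    ] 0.24026296395061383 39.54047441482544
```

Emit:
jog_arm([
  [0,0,0.1,0,-0.3,0.4,10],
  [0,0,0.2,0,-0.3,0.85,10],
  [0,0,0.3,0,-0.3,1.3,10],
])

```text
t: 17.92
eef_pos: [0.5444, -0.3094, 0.1422]
tool_rot: [0.0, 0.816, 0.578, -0.001]
contact_force: [-2.4, 0.5, 3.1]
gripper_width: 0.243
grasp_force: 39.6
```

```bash
python3 st.py
```

```text
17.925 q7 -0.06356962658823583 pos [ 0.5444 -0.3094  0.1422] F [-2.443   0.4959  3.0925] M [-0.0584  0.592   0.0998] yaw 1.2316971599929534 tz [-0.0014 -0.0013 -1.    ] 0.2433283365964536 39.55067753791809
```

Emit:
jog_arm([
  [0,0,0.1,0,0,0.3,10],
  [0,0,0.2,0,0,0.75,10],
])

```text
t: 18.18
eef_pos: [0.5442, -0.3093, 0.1413]
tool_rot: [-0.0, 0.87, 0.493, -0.001]
contact_force: [-4.1, -0.8, 1.7]
gripper_width: 0.24
grasp_force: 39.5
```

```bash
python3 st.py
```

```text
18.175 q7 -0.2404775606762776 pos [ 0.5442 -0.3093  0.1413] F [-4.1225 -0.75    1.6522] M [-0.0346  0.6424  0.1164] yaw 1.0317314159482032 tz [-0.0019 -0.0011 -1.    ] 0.24029304442539592 39.52665030956268
```

Emit:
jog_arm([
  [0,0,0.1,-0.3,-0.5,0.4,10],
  [0,0,0.2,-0.3,-0.5,0.85,10],
])

```text
t: 18.42
eef_pos: [0.5438, -0.3091, 0.1404]
tool_rot: [0.0, 0.915, 0.404, -0.001]
contact_force: [-1.8, -0.3, 1.6]
gripper_width: 0.244
grasp_force: 39.5
```

```bash
python3 st.py
```

```text
18.425 q7 -0.4168281961594804 pos [ 0.5438 -0.3091  0.1404] F [-1.8341 -0.3063  1.5717] M [0.0211 0.5263 0.1447] yaw 0.8319144604223132 tz [-0.0015 -0.0009 -1.    ] 0.2436852990803369 39.52279508113861
```

Emit:
jog_arm([
  [0,0,0.1,0,0,0.4,10],
])

```text
t: 18.55
eef_pos: [0.5437, -0.309, 0.14]
tool_rot: [0.0, 0.934, 0.358, -0.001]
contact_force: [-1.7, 0.4, 1.3]
gripper_width: 0.239
grasp_force: 39.5
```

```bash
cat > av.py <<'E'
from h import *
np.set_printoptions(precision=4,suppress=True)
L=[]
for i in range(6):
    S=bot.get_obs();L.append(np.r_[S["contact_force"],S["torque"],S["eef_pos"]]);bot.read_camera("side")
M=R.from_quat(np.roll(S["tool_rot"],-1)).as_matrix()
L=np.array(L);print(S["t"],"F,M,p",L.mean(0),"Mz",L[:,5],"Fz",L[:,2],"yaw",np.arctan2(M[1,0],M[0,0]),"q7",S["q"][6])
E
python3 av.py
```

```text
18.8 F,M,p [-2.9085 -0.4915  1.7784 -0.0472  0.6985 -0.0556  0.5438 -0.3089  0.1399] Mz [ 0.0569 -0.0121 -0.0873 -0.1373 -0.0808 -0.0729] Fz [1.2541 1.9914 1.769  1.7751 2.3359 1.5452] yaw 0.7367647771021207 q7 -0.5008024103866132
```

Emit:
jog_arm([
  [0,0,0.1,-0.3,-0.3,0,10],
  [0,0,0.15,-0.3,-0.3,0,10],
])

```text
t: 19.1
eef_pos: [0.5436, -0.3086, 0.1394]
tool_rot: [-0.0, 0.958, 0.288, -0.001]
contact_force: [-2.0, -1.1, -2.5]
gripper_width: 0.241
grasp_force: 39.1
```

```bash
python3 av.py
```

```text
19.35 F,M,p [-3.181  -1.738  -2.7075 -0.3971  0.6314  0.0015  0.5437 -0.3086  0.1394] Mz [ 0.1252  0.0206  0.0015  0.0038 -0.059  -0.0834] Fz [-2.5399 -1.6547 -2.0024 -3.9044 -2.9041 -3.2393] yaw 0.5867248529849494 q7 -0.632979502591453
```

Emit:
jog_arm([
  [0,0,0.08,0,0,0.5,10],
  [0,0,0.15,0,0,0.5,10],
])

```text
t: 19.65
eef_pos: [0.5435, -0.3084, 0.1388]
tool_rot: [-0.0, 0.977, 0.215, -0.001]
contact_force: [-3.7, -1.7, -5.0]
gripper_width: 0.24
grasp_force: 39.3
```

```bash
python3 av.py
```

```text
19.9 F,M,p [-3.4382 -2.5546 -6.1857 -0.5747  0.7465 -0.02    0.5436 -0.3083  0.1388] Mz [ 0.1142  0.0393 -0.0586 -0.1116 -0.0816 -0.0214] Fz [-4.9935 -5.3763 -6.0525 -6.0142 -7.5609 -7.1169] yaw 0.43698471783447324 q7 -0.7650351694800747
```

Emit:
jog_arm([
  [0,0,0.07,-0.5,0,0.9,10],
  [0,0,0.14,-0.5,0,0.9,10],
])

```text
t: 20.2
eef_pos: [0.5435, -0.3081, 0.1382]
tool_rot: [-0.0, 0.989, 0.147, -0.0]
contact_force: [-3.7, -2.5, -8.0]
gripper_width: 0.241
grasp_force: 39.3
```

```bash
python3 av.py
```

```text
20.45 F,M,p [-4.167  -2.0563 -7.6258 -0.4301  0.8181 -0.0184  0.5435 -0.3081  0.1382] Mz [ 0.1023  0.0609 -0.0932 -0.0831 -0.0403 -0.0567] Fz [-7.9562 -7.511  -6.9502 -7.2655 -8.1497 -7.9224] yaw 0.29740478484057326 q7 -0.8875255901044707
```

Emit:
jog_arm([
  [0,0,0.05,0,0,1.2,10],
  [0,0,0.1,0,0,1.2,10],
])

```text
t: 20.75
eef_pos: [0.5437, -0.3081, 0.138]
tool_rot: [-0.0, 0.995, 0.098, -0.0]
contact_force: [-5.6, 0.3, -1.8]
gripper_width: 0.241
grasp_force: 39.9
```

```bash
python3 av.py
```

```text
21.0 F,M,p [-5.9883 -0.3029 -1.6265 -0.0747  1.3514  0.0688  0.5437 -0.3081  0.1379] Mz [0.1071 0.1004 0.0206 0.0806 0.0341 0.0701] Fz [-1.7851 -1.2743 -1.7608 -0.9662 -2.1035 -1.8688] yaw 0.19698169521630637 q7 -0.9758525769068909
```

Emit:
jog_arm([
  [0,0,0.1,0,0,0,10],
])

```text
t: 21.18
eef_pos: [0.5437, -0.308, 0.138]
tool_rot: [-0.0, 0.999, 0.048, -0.0]
contact_force: [-5.9, -0.0, -2.1]
gripper_width: 0.242
grasp_force: 39.9
```

```bash
python3 av.py
```

```text
21.425 F,M,p [-6.2689  0.1275 -1.4444  0.0167  1.3957  0.0284  0.5437 -0.308   0.1379] Mz [ 0.1738  0.1062  0.0052 -0.0469 -0.0297 -0.0385] Fz [-2.0908 -1.1011 -0.5748 -1.6984 -1.0463 -2.1551] yaw 0.09689515421384196 q7 -1.0636559904614558
```

z has stopped falling and Fz is steady, so the ratchet is slipping. It has slipped about 0.14 rad so far, so it needs about 0.65 rad more.

Emit:
jog_arm([
  [0,0,0.1,0,0,0,10],
  [0,0,0.2,0,0,0,10],
  [0,0,0.3,0,0,0,10],
  [0,0,0.4,0,0,0,10],
  [0,0,0.5,0,0,0,10],
  [0,0,0.6,0,0,0,10],
  [0,0,0.65,0,0,0,10],
])

```text
t: 22.35
eef_pos: [0.5439, -0.3071, 0.1379]
tool_rot: [-0.001, 0.962, -0.273, -0.0]
contact_force: [-7.2, 2.3, -1.4]
gripper_width: 0.242
grasp_force: 40.1
```

```bash
python3 av.py
```

```text
22.6 F,M,p [-6.4783  1.5612 -0.7174  0.3143  1.3856  0.0708  0.5439 -0.3071  0.1379] Mz [0.1413 0.0824 0.0269 0.0675 0.0811 0.0258] Fz [-1.3582 -0.2081 -1.3298 -1.4876  0.2318 -0.1527] yaw -0.5520801606295386 q7 -1.6312328219922667
```

Emit:
jog_arm([
  [0,0,0,0,0,0,45],
  [0,0,0,0,0,0,45],
  [0,0,0,0,0,0,45],
  [0,0,0,0,0,-20,45],
  [0,0,0,0,0,-60,45],
  [0,0,0,0,0,-110,45],
  [0,0,0,0,0,-110,45],
  [0,0,0,0,0,-110,45],
])

```text
t: 23.65
eef_pos: [0.5441, -0.3082, 0.2474]
tool_rot: [-0.0, 0.962, -0.273, 0.0]
contact_force: [-0.4, -0.2, -0.0]
gripper_width: 0.522
grasp_force: 0.0
```

```bash
python3 - <<'E'
from h import *
s=bot.read_camera("scene");d=bot.read_camera("side")
cr=lambda p,x,y:cv2.resize(p["pixels"][y:y+100,x:x+100],(400,400),interpolation=cv2.INTER_CUBIC)
cv2.imwrite("pics/c8.png",np.hstack([cr(s,310,120),cr(d,260,110)])[:,:,::-1])
E
```

```text
(no output)
```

View pics/c8.png

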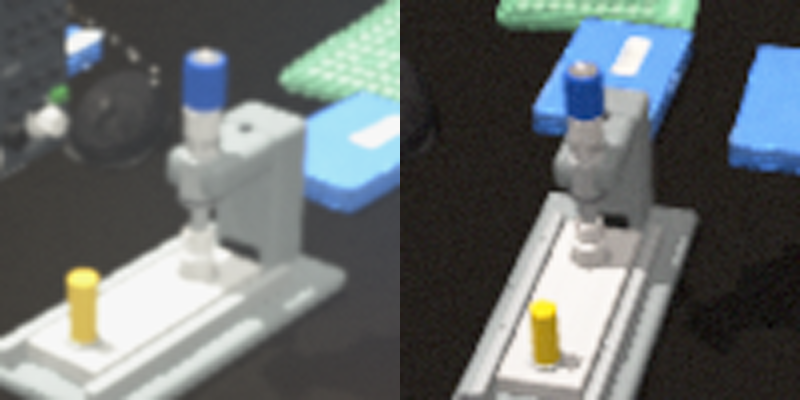

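The spindle is down on the load at (202,235) in the scene crop. The load is upright, the carriage is home and the gripper is clear, so I'm handing in.

```bash
python3 -c "
from station import bot
print(bot.hand_in())"
```

```text
the job is handed in; nothing more can be done
None
```

I handed the job in at about 24 s: the white load is clamped in the nest with the carriage home, the ratchet slipped about 0.79 rad (an eighth of a turn, from wrist rotation and where the spindle stopped sinking), the gripper is clear, and I left the adapters and look-alikes alone; hand-in gave no verdict.

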